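# Dress the bucking rail and hold the sprung length rod at its mark

## Robot

A 6-joint arm with a two-finger parallel gripper is mounted at the origin on the work surface. World frame = base frame: x ahead of the robot, y to its left, z up, the work surface at z = 0. Lengths are in mm, angles in rad, forces in N, time in s.
With the tool pointing down it reaches from about 350 to 775 mm from the base axis. Payload 5.5 kg.
Tool frame: the origin (TCP) lies between the finger pads; the fingertips stand 14 mm ahead of it and the grasp point (between the pads) lies 5 mm behind it; z points along the fingers, y is the direction in which the jaws open and shut (so a half turn about z gives the same grasp; the last joint's range is limited). The gripper opens to 85 mm and grips with 20 to 120 N. Pads are 22 mm wide; open, the fingers measure 114 mm over their backs; the gripper's body (76 mm by 85 mm) begins 54 mm behind the grasp point. The pads swing forward as they close: fully open they stand 13 mm farther back than shut.
Start: joints at [1.141, 0.313, 0.046, 1.304, 0, 1.431], TCP at [164.336, 551.057, 245.323] pointing down, gripper open.
Joint ranges: [-2.76, 2.76], [-0.86, 1.69], [-1.03, 1.26], [-2.2, 2.34], [-1.47, 1.5], [-3.14, 3.14]. Speed limits (rad/s): [2.57, 2.57, 3.14, 3.14, 3.14, 3.14].

## Interface

Orientations are given as a unit quaternion [x, y, z, w].
In Python, from cell import telemetry, vision, bot, spotter gives the robot as it stands. The module is installed in compiled form; this text tells all that it offers.
- The arm moves only by the tool arm_command, never from a script. Its argument "steps" is a list of rows, each a list of 7 numbers: the finger opening in mm, from 0 to 85.4, then the shift along the tool's x, y, z in mm, then the turn, a rotation vector about the tool's x, y, z in degrees. In form: [[jaw, tx, ty, tz, ax, ay, az], ...]. A call has 1 to 5 rows; each row is the pose to reach, as a shift and turn from the pose commanded when the call began, along the tool's axes at that moment; what a row does not reach only later rows make up. A row lasts 1/10 s, in which the tool goes at most 50 mm and 8.59 degrees, less where a joint would pass 70% of its speed; a pose out of reach is approached as far as the arm can. A call with a gripper value outside its range is refused whole. The fingers move at their own pace and stop on an object; "squeeze" is the grip in N (left out, the last holds). Time passes only in rows, so rows that repeat a pose let the fingers close. It gives the time, the measured TCP pose, the force and the opening at its end, in the units of the state.
- telemetry.get_obs(): the state, without advancing time (a new reading comes with each control period).
- vision.grab_frame(name): name is "scene" or "top" or "wrist"; returns the picture (420x560x3 uint8, red, green, blue); there is no depth.
- vision.get_calibration(name): a dict with "vertical_fov" (degrees; the focal length in pixels is half the picture's height over the tangent of half this angle, whatever the lens; pixels are square), "cx", "cy" (the principal point, pixels), "R" (3x3) and "t" (3): a world point X has camera coordinates R X + t; the wrist camera has in their place "T_tool_cam" (4x4, takes a point from camera to tool coordinates, whose origin is the TCP and whose axes are the flange's). Camera axes: x right, y down, z forward; pixel columns grow to the right and rows downward; lengths in mm; the calibration is good to about 2 mm. A picture is of the moment at which its call begins: read the wrist's pose just before it. get_calibration takes no time and is no camera call.
- bot.job_done(): hands the job in, once; it reports no verdict.
Trained networks look in the newest picture that a camera, given by its name, has taken for a name from the list of things; names that differ only in an ending like _2 or _b are one class to them, and where a whole thing is asked for, a point or a joint stands for the part that bears it (a point fixed in the world has none). Each returns a list of dicts, best first, with "score" (0 to 1); they miss things now and then, are a little off and sometimes report something else, mostly with a low value. They report only what shows in the picture. A call takes as long as a camera call. They do not tell look-alikes from the thing itself.
- spotter.silhouettes(camera, target): "region" (420x560 bool, what is visible of it) and "bbox" ([left, top, right, bottom] in pixels, round what is visible of it).
- spotter.tip_of(camera, target): "at" ([column, row] in pixels: a listed point, or the origin of a listed thing).
The state is a dict: "time_s": time; "q": joint angles; "qd": joint speeds; "tau": joint torques, N m; "tool_pos": TCP position; "eef_rot": TCP orientation; "force": force on the tool from outside, world axes, zero at the start; "ft_torque": the same for the moment, N m; "grip_width": finger opening in mm.
Only numpy, scipy, OpenCV 4.12 (cv2) and the standard library are available. Lean on these libraries where they do the work, as an engineer would, in place of code of your own. Each camera call takes 0.05 s, during which the arm holds its last target.

## Task

Slide the three steel bucking blocks into an even row: each standing upright with a 40 mm wide end square and flush against the robot's side of the long steel rail, and centred on one of the three raised brass strips, one block to a strip (any block to any strip). Only after that, draw the black knob of the sprung rod out of the rail's tube until the centre of the knob is level with the upright steel length mark beside it, and finish while still holding it there steadily with the fingers against the spring, for the riveter to use. Leave the cup, punch, hammer, wrench and oil can where they lie.

Things in the scene. Friction and masses are not known exactly. Their poses are not given: they have to be found in the camera images.
- gauge: Fixed steel rail, 60 mm (its x) by 280 mm (its y) by 25 mm tall; origin at the centre of its underside, on the oak board's top (world z = 0.018); z up. Its flat side at x = -30 mm faces the robot: the blocks go against it (a flush block's centre is at x = -55 mm). Three raised brass strips on the rail's top near that side, 5 mm wide, at y = -100, 0 and +100 mm mark the blocks' centres.
- tube_mouth (a point): Where the rod leaves its tube: x = +12, y = +140 mm in the rail's frame, 36 mm above the board. The tube, 20 mm thick, lies along y on top of the rail with three clamps, top 49 mm above the board. Past it a flat 6 mm thick scale bar lies beside the rod, at x = 38 to 60 mm, y = 120 to 340 mm in the rail's frame.
- block0_mid (a point): Loose steel bucking block, 50 mm long (its x) by 40 mm wide (its y) by 40 mm tall, about 0.55 kg, its top 14 mm narrowed to 36 mm along x; all three blocks are alike. This point is its centre, 20 mm above its underside.
- block1_mid (a point): Loose steel bucking block, 50 mm long (its x) by 40 mm wide (its y) by 40 mm tall, about 0.55 kg, its top 14 mm narrowed to 36 mm along x; all three blocks are alike. This point is its centre, 20 mm above its underside.
- block2_mid (a point): Loose steel bucking block, 50 mm long (its x) by 40 mm wide (its y) by 40 mm tall, about 0.55 kg, its top 14 mm narrowed to 36 mm along x; all three blocks are alike. This point is its centre, 20 mm above its underside.
- block0: The same block as point block0_mid; origin at the centre of its underside.
- block1: The same block as point block1_mid; origin at the centre of its underside.
- block2: The same block as point block2_mid; origin at the centre of its underside.
- knob (a point): Centre of the upright round black knob on the sprung rod's outer end: 22 mm diameter, from 50 to 96 mm above the board (this point: 74 mm). Below it the rod is horizontal, 12 mm thick (18 mm at the end), axis 36 mm above the board. At home the knob is 60 mm beyond the tube's mouth (x = +12, y = +200 mm in the rail's frame); it moves along the rail's +y only.
- pull_rod (a joint): How far the rod is drawn out, m: 0 fully home, grows as the knob is drawn along the rail's +y, hard stop at 0.13. An inner spring pulls it back: about 3 N at home, rising 0.5 N per 10 mm.
- mark (a point): Top of the fixed upright steel length mark, a plate 4 mm thick and 22 mm wide, top 44 mm above the board, on the scale bar 37 mm to the +x side of the rod; axes parallel to the rail's. It is set 60 to 100 mm along the rail's +y from the home knob. The rod is at its mark when the knob's centre is at the same rail y as this point.
- rivet_cup: Tin cup with rivets, 68 mm across, 48 mm tall, loose, on the robot's side of the rod; origin at the centre of its underside. Leave alone.
- punch: Brass punch lying loose, 105 mm long (its x), 16 mm thick, right of the blocks; origin near its middle, at its underside. Leave alone.
- hammer: Hammer lying loose, 240 mm long, behind the rail. Leave alone.
- wrench: Wrench lying loose, 160 mm long, behind the rod. Leave alone.
- oil_can: Oil can with a thin spout, 60 mm across, 105 mm tall, loose, beyond the rod's outer end. Leave alone.
Not all that is in view belongs to the job. Leave any orange look-alike of the block2 alone.

How it is judged:
By the outcome, as a careful person would: the job done as asked, in the order asked, and still so for the second after the job is handed in, while the arm keeps its last pose, push and grip.
It also fails if it takes over 58 s, if anything falls off the work surface, if the arm or the gripper's body presses on something with over 40 N, if the wrist force passes 120 N, or if a joint passes its speed limit or range.

## Working session

There is one attempt and no reset: what is moved stays moved. The work goes in short steps, Python scripts to look and compute and a tool call to move; the robot and the scene stay as the last step left them, time stands still between calls to the robot, and variables do not carry over. Pictures are saved under pics/ and viewed, and the job is handed in when it is done.

Besides the shell and the picture viewer there is one more tool, called as a command line: name --pt "numbers of a row" for each row, then --argument value for the rest. arm_command: Moves the arm, as the interface text tells. Its arguments: {"type":"object","properties":{"steps":{"type":"array","items":{"type":"array","items":{"type":"number"}}},"squeeze":{"type":"number"}},"required":["steps"]}

```bash
mkdir -p pics
cat > h.py <<'E'
import numpy as np, cv2
from cell import telemetry, vision, bot, spotter
from scipy.spatial.transform import Rotation as Rn
def save(name,fn,crop=None,s=1):
    im=vision.grab_frame(name)
    o=im[...,::-1]
    if crop: l,t,r,b=crop; o=o[t:b,l:r]
    o=cv2.resize(np.ascontiguousarray(o),None,fx=s,fy=s,interpolation=cv2.INTER_CUBIC)
    cv2.imwrite('pics/'+fn,o); return im
def cam(name):
    c=vision.get_calibration(name); f=210/np.tan(np.radians(c['vertical_fov'])/2)
    if 'R' in c: R=np.array(c['R']);t=np.array(c['t'])
    else:
        o=telemetry.get_obs(); T=np.eye(4);T[:3,:3]=Rn.from_quat(o['eef_rot']).as_matrix();T[:3,3]=o['tool_pos']
        M=np.linalg.inv(T@np.array(c['T_tool_cam'])); R=M[:3,:3];t=M[:3,3]
    return f,c['cx'],c['cy'],R,t
def toz(C,uv,z):
    f,cx,cy,R,t=C; d=R.T@np.array([(uv[0]-cx)/f,(uv[1]-cy)/f,1]); o=-R.T@t
    return o+d*(z-o[2])/d[2]
def proj(C,X):
    f,cx,cy,R,t=C; p=R@np.array(X,float)+t; return np.array([f*p[0]/p[2]+cx,f*p[1]/p[2]+cy])
E
python3 - <<'E'
from h import *
print(telemetry.get_obs())
for n in ['scene','top','wrist']:
    save(n,n+'0.png'); print(n,vision.get_calibration(n))
E
```

```text
{'time_s': 0.0, 'q': array([1.14139086e+00, 3.14015953e-01, 4.49466953e-02, 1.30358239e+00,
       4.85988391e-05, 1.43121299e+00]), 'qd': array([ 0.00084281,  0.00089552,  0.0004369 ,  0.00035469, -0.00052129,
        0.00050497]), 'tau': array([-4.77125977e-04, -4.80628073e+01,  2.98533690e+01,  1.94357074e-02,
       -1.48620570e-04, -1.40031040e-05]), 'tool_pos': array([164.10443532, 550.57212259, 244.38679158]), 'eef_rot': array([ 1.44404386e-01,  9.89518323e-01, -8.83549964e-04, -2.83690651e-04]), 'force': array([-0.22386637,  0.05911296, -0.20328736]), 'ft_torque': array([0.04013163, 0.00909465, 0.02847205]), 'grip_width': 85.55700075986785}
scene {'vertical_fov': 45.15832383776685, 'cx': 282.90928229326926, 'cy': 205.96404086755314, 'R': array([[ 0.62266164,  0.78248321, -0.00353621],
       [ 0.64359346, -0.51469994, -0.56645515],
       [-0.44506173,  0.35043401, -0.82408499]]), 't': array([-323.018361  , -229.61662398, 1537.44728719])}
top {'vertical_fov': 55.00587530970433, 'cx': 283.45794305210296, 'cy': 213.4787142141498, 'R': array([[-0.01178464, -0.99988381,  0.00966868],
       [-0.99801527,  0.01116333, -0.06197497],
       [ 0.06185983, -0.01037984, -0.99803087]]), 't': array([  25.41906762,  496.63171735, 1141.42818649])}
wrist {'vertical_fov': 65.14057147996478, 'cx': 274.56646824390396, 'cy': 210.96871971392457, 'T_tool_cam': array([[ 1.44343623e-05, -9.51903620e-01, -3.06397614e-01,
         7.82360620e+01],
       [ 9.99999397e-01,  3.50312416e-04, -1.04122646e-03,
         2.08922250e-01],
       [ 1.09848213e-03, -3.06397414e-01,  9.51903051e-01,
        -1.28183087e+02],
       [ 0.00000000e+00,  0.00000000e+00,  0.00000000e+00,
         1.00000000e+00]])}
```

View pics/top0.png

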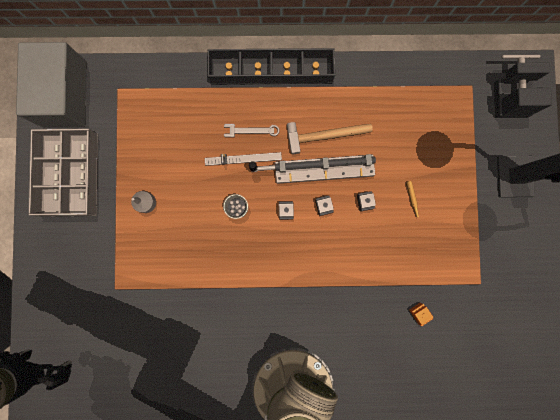

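View pics/scene0.png

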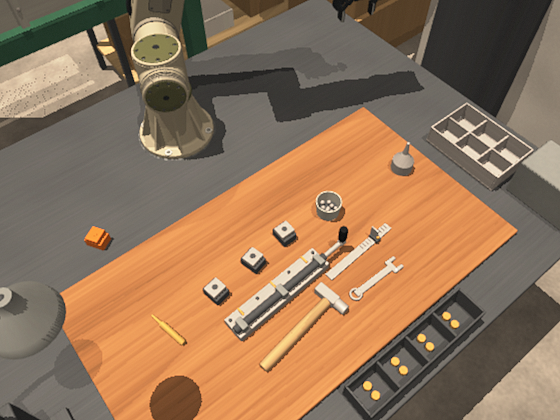

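View pics/wrist0.png

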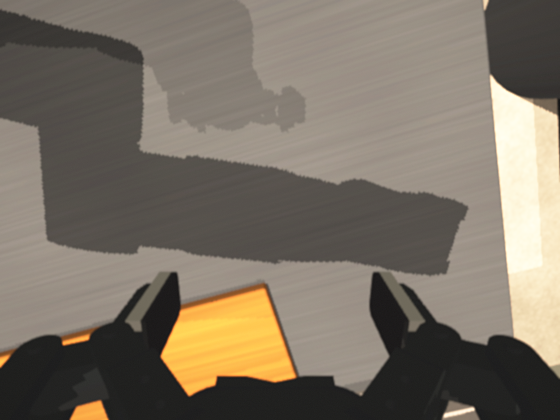

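Run:
```python
from h import *
for n in ['top','scene']:
    C=cam(n); vision.grab_frame(n)
    for t,z in [('gauge',18),('tube_mouth',54),('block0_mid',38),('knob',92),('mark',62)]:
        for d in spotter.tip_of(n,t)[:5]:
            print(n,t,round(d['score'],2),np.round(d['at'],1),np.round(toz(C,d['at'],z),1))
```

```text
top gauge 0.72 [363.9 198.2] [ 538.1 -211.9   18. ]
top gauge 0.69 [324.2 171.7] [616.1 -99.1  18. ]
top gauge 0.48 [329.8 134.3] [ 725.2 -117.3   18. ]
top tube_mouth 0.68 [280.3 166. ] [627.4  27.4  54. ]
top tube_mouth 0.4 [368.6 200.4] [ 528.3 -217.2   54. ]
top block0_mid 0.5 [327.8 207.5] [ 511.  -105.2   38. ]
top block0_mid 0.16 [284.9 210.8] [503.   15.8  38. ]
top knob 0.54 [255.1 166.7] [619.3  95.4  92. ]
top mark 0.61 [219.2 156.9] [653.1 196.4  62. ]
scene gauge 0.92 [276.6 291.7] [615.8 -96.5  18. ]
scene tube_mouth 0.96 [323.2 253.7] [620.9  44.6  54. ]
scene knob 0.49 [342.7 232.2] [620.1 104.7  92. ]
scene mark 0.56 [375.4 228.1] [650.4 191.3  62. ]
scene mark 0.3 [215.2 293.4] [ 547.2 -222.    62. ]
```

Run:
```python
from h import *
save('top','top1.png',(190,110,450,240),3)
save('scene','scene1.png',(190,190,430,370),3)
```

```text
(no output)
```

View pics/top1.png

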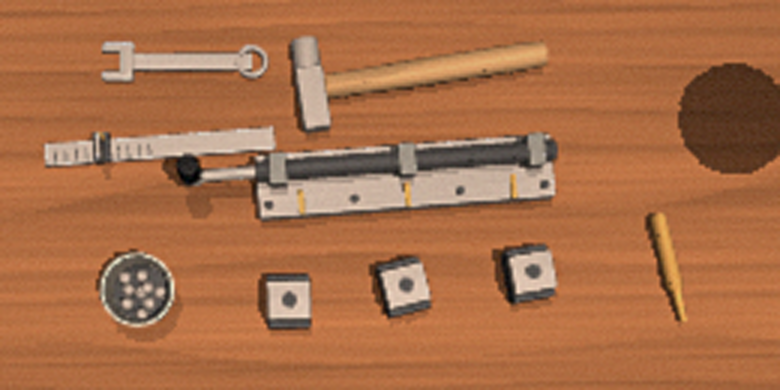

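View pics/scene1.png

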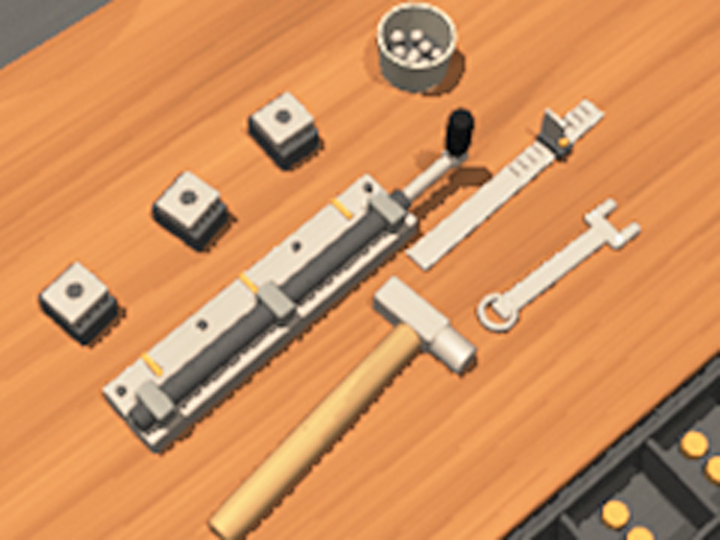

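```bash
cat >> h.py <<'E'
def yaw_of(o):
    m=Rn.from_quat(o['eef_rot']).as_matrix(); return np.degrees(np.arctan2(m[1,0],m[0,0]))
def go(x,y,z,yaw=None):
    """yaw = direction of tool x in world, deg"""
    o=telemetry.get_obs(); m=Rn.from_quat(o['eef_rot']).as_matrix()
    d=m.T@(np.array([x,y,z])-o['tool_pos'])
    a=0 if yaw is None else -((yaw-yaw_of(o)+180)%360-180)
    n=max(np.linalg.norm(d)/50,abs(a)/8.59)
    print('t',round(o['time_s'],2),'pos',np.round(o['tool_pos'],1),'yaw',round(yaw_of(o),2),'w',round(o['grip_width'],1),'F',np.round(o['force'],1))
    print('   shift',np.round(d,1),'az',round(a,2),'rows>=',round(n,1))
E
python3 - <<'E'
from h import *
go(520,-50,260,184)
E
```

```text
t 0.85 pos [164.3 551.1 245.4] yaw 163.4 w 85.5 F [-0.   0.3 -0.2]
   shift [-512.6 -474.4  -14.7] az -20.6 rows>= 14.0
```

arm_command --pt "85 -180 -168 -5 0 0 0" --pt "85 -180 -168 -5 0 0 0" --pt "85 -180 -168 -5 0 0 0" --pt "85 -180 -168 -5 0 0 0" --pt "85 -180 -168 -5 0 0 0"

```text
time_s: 1.35
tool_pos: [289.4, 336.8, 250.5]
eef_rot: [0.144, 0.99, 0.0, 0.0]
force: [1.1, 0.2, 0.5]
grip_width: 85.1
```

arm_command --pt "85 -180 -168 -5 0 0 0" --pt "85 -180 -168 -5 0 0 0" --pt "85 -180 -168 -5 0 0 0" --pt "85 -180 -168 -5 0 0 0" --pt "85 -180 -168 -5 0 0 0"

```text
time_s: 1.85
tool_pos: [414.1, 124.1, 255.7]
eef_rot: [0.145, 0.989, 0.0, 0.001]
force: [0.9, 0.5, -0.1]
grip_width: 85.1
```

arm_command --pt "85 -153 -138 -5 0 0 -8" --pt "85 -153 -138 -5 0 0 -16" --pt "85 -153 -138 -5 0 0 -20.6" --pt "85 -153 -138 -5 0 0 -20.6" --pt "85 -153 -138 -5 0 0 -20.6"

```text
time_s: 2.35
tool_pos: [522.7, -53.8, 260.0]
eef_rot: [-0.033, 0.999, -0.001, 0.001]
force: [-1.4, 0.6, 0.5]
grip_width: 85.1
```

Run:
```python
from h import *
go(520,-50,260,184)
im=save('wrist','w1.png',None,1.4); np.save('w1.npy',im)
C=cam('wrist')
for t,z in [('gauge',18),('tube_mouth',54),('block0_mid',38),('block0',18),('knob',92),('mark',62),('rivet_cup',18),('punch',18)]:
    for d in spotter.tip_of('wrist',t)[:5]:
        print(t,round(d['score'],2),np.round(d['at'],1),np.round(toz(C,d['at'],z),1))
```

```text
t 2.35 pos [522.7 -53.8 260. ] yaw -176.25 w 85.1 F [-1.4  0.6  0.5]
   shift [2.5 4.  0. ] az -0.25 rows>= 0.1
gauge 0.84 [232.2 254.8] [ 624.1 -100.5   18. ]
tube_mouth 0.77 [352.9 277.9] [626.5  41.8  54. ]
tube_mouth 0.24 [474.1 311.5] [661.3 190.8  54. ]
tube_mouth 0.22 [ 12.2 167.5] [ 523.2 -324.2   54. ]
block0_mid 0.77 [234.8 174.6] [519.  -97.9  38. ]
block0 0.82 [332.7 163.3] [503.1   9.9  18. ]
block0 0.79 [132.6 172.1] [ 528.  -216.5   18. ]
block0 0.7 [236.4 170.8] [518.8 -98.4  18. ]
block0 0.24 [ 13.  165.7] [ 529.6 -351.5   18. ]
knob 0.61 [421.5 297.8] [624.  104.2  92. ]
mark 0.59 [473.6 309.8] [653.9 183.7  62. ]
rivet_cup 0.57 [454.4 183.9] [517.6 152.3  18. ]
punch 0.93 [ 12.4 167.2] [ 531.3 -352.5   18. ]
```

View pics/w1.png

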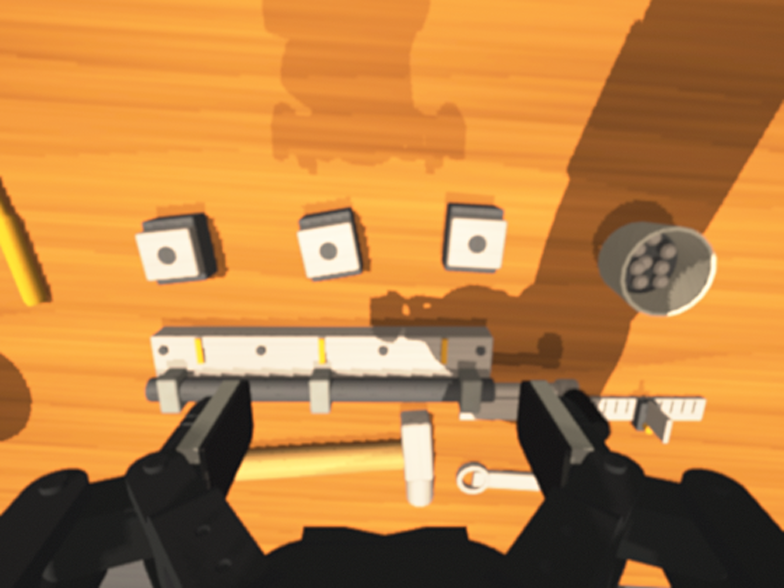

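```bash
cat > seg.py <<'E'
from h import *
def whites(im,C,z,rows,cols,thr=150,minA=150):
    hsv=cv2.cvtColor(im,cv2.COLOR_RGB2HSV)
    m=((hsv[...,1]<70)&(hsv[...,2]>thr)).astype(np.uint8)
    M=np.zeros_like(m); M[rows[0]:rows[1],cols[0]:cols[1]]=m[rows[0]:rows[1],cols[0]:cols[1]]
    cs,_=cv2.findContours(M,cv2.RETR_EXTERNAL,cv2.CHAIN_APPROX_NONE)
    out=[]
    for c in cs:
        if cv2.contourArea(c)<minA: continue
        P=np.array([toz(C,p[0]+0.0,z)[:2] for p in c],np.float32)
        (cx,cy),(w,h),a=cv2.minAreaRect(P); out.append((cx,cy,w,h,a,c[:,0].mean(0)))
    return out
E
python3 - <<'E'
from seg import *
im=np.load('w1.npy'); C=cam('wrist')
for r in whites(im,C,58,(140,210),(80,390)): print('blk',np.round(r[:5],1),r[5])
for r in whites(im,C,43,(228,275),(90,360),110): print('rail',np.round(r[:5],1),r[5])
hsv=cv2.cvtColor(im,cv2.COLOR_RGB2HSV)
m=((hsv[...,1]>120)).astype(np.uint8); m[:241]=0;m[259:]=0;m[:,:115]=0;m[:,345:]=0
n,l,s,c=cv2.connectedComponentsWithStats(m)
for i in range(1,n):
    if s[i][4]>20: print('strip',s[i],c[i],toz(C,c[i],43.5))
cv2.imwrite('pics/c1.png',cv2.resize(im[225:300,90:500,::-1],None,fx=1.9,fy=4,interpolation=cv2.INTER_NEAREST))
E
```

```text
blk [ 528.6 -207.7   38.2   39.7    9.8] [119.88235294 181.48529412]
blk [516.5 -90.   37.8  39.8  13.9] [234.96350365 178.26277372]
blk [5.037e+02 1.650e+01 3.750e+01 4.000e+01 4.000e-01] [339.25714286 173.23571429]
rail [609.9 -95.7  49.4 281.3   4.1] [229.91011236 253.13804173]
strip [139 241   7  18  82] [142.15853659 250.        ] [ 610.67689774 -194.55445722   43.5       ]
strip [228 241   5  18  76] [229.69736842 250.19736842] [603.67495959 -94.31807895  43.5       ]
strip [315 242   5  17  81] [316.95061728 249.83950617] [596.00656292   5.48743759  43.5       ]
```

View pics/c1.png

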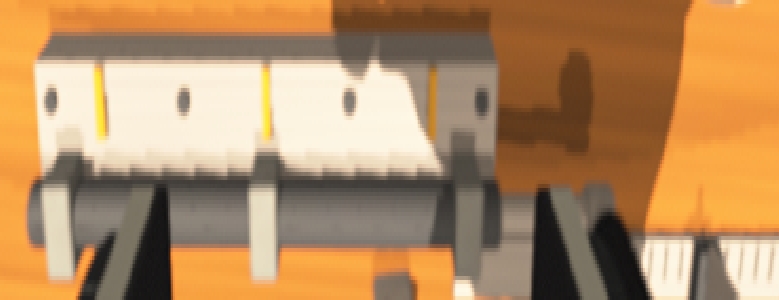

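Run:
```python
from seg import *
im=np.load('w1.npy'); C=cam('wrist')
psi=np.radians(4.15); X=np.array([np.cos(psi),np.sin(psi)]);Y=np.array([-X[1],X[0]])
g=cv2.cvtColor(im,cv2.COLOR_RGB2GRAY).astype(float)
pts=[]
for c in list(range(120,255,4)):
    col=g[232:246,c-1:c+2].mean(1); d=np.diff(col); i=np.argmax(d)
    # subpixel
    if 0<i<len(d)-1:
        den=d[i-1]-2*d[i]+d[i+1]; i=i+0.5*(d[i-1]-d[i+1])/den
    pts.append(toz(C,(c,232+i+0.5),43)[:2])
pts=np.array(pts); k=np.polyfit(pts[:,1],pts[:,0],1)
print('slope deg',np.degrees(np.arctan(-k[0])),'resid',np.std(pts[:,0]-np.polyval(k,pts[:,1])))
psi=np.radians(4.1); X=np.array([np.cos(psi),np.sin(psi)]);Y=np.array([-X[1],X[0]])
S=np.array([[610.68,-194.55],[603.67,-94.32],[596.01,5.49]])
print('edge along X',(pts@X).mean(), 'strips Y',S@Y,'strips X',S@X)
f=(pts@X).mean(); 
for yy in S@Y: print('target block centre',np.round(X*(f-25)+Y*yy,1))
for b in [(528.6,-207.7),(516.5,-90),(503.7,16.5)]: print('blk gap X',f-25-np.array(b)@X,'Y',np.array(b)@Y)
print('origin', X*(f+30)+Y*np.mean(S@Y))
```

```text
slope deg 4.068895344410446 resid 0.058131946309641025
edge along X 582.5056402189555 strips Y [-237.71416362 -137.23947687  -37.1372419 ] strips X [595.20730953 595.38143848 594.877202  ]
target block centre [ 573.1 -197.2]
target block centre [565.9 -97. ]
target block centre [558.7   2.8]
blk gap X 45.10846154955732 Y -244.96199968901482
blk gap X 48.76224582506461 Y -126.69810046161723
blk gap X 53.915010025149684 Y -19.55548979201332
origin [620.75925364 -93.21949621]
```

Run:
```python
from h import *
go(516.5,-90,36,-166.1)
```

```text
t 2.8 pos [520.  -48.5 260.6] yaw -175.89 w 84.9 F [ 0.7 -0.   0.3]
   shift [  6.5 -41.2 224.6] az -9.79 rows>= 4.6
```

arm_command --pt "85 6.5 -41.2 20 0 0 -8" --pt "85 6.5 -41.2 68 0 0 -9.8" --pt "85 6.5 -41.2 117 0 0 -9.8" --pt "85 6.5 -41.2 166 0 0 -9.8" --pt "85 6.5 -41.2 205 0 0 -9.8"

```text
time_s: 3.3
tool_pos: [515.7, -90.2, 53.2]
eef_rot: [-0.121, 0.993, 0.0, -0.0]
force: [0.1, -0.5, -0.3]
grip_width: 84.8
```

arm_command --pt "85 0 0 19.5 0 0 0" --pt "45 0 0 19.5 0 0 0" --pt "38 0 0 19.5 0 0 0" --pt "30 0 0 19.5 0 0 0" --pt "30 0 0 19.5 0 0 0" --squeeze 40

```text
time_s: 3.8
tool_pos: [519.0, -92.2, 38.1]
eef_rot: [-0.12, 0.993, -0.001, 0.002]
force: [0.9, -1.8, 5.4]
grip_width: 39.4
```

Run:
```python
from h import *
import numpy as np
psi=np.radians(4.1); X=np.array([np.cos(psi),np.sin(psi)])
p=np.array([565.9,-97])
q=p-X*6
go(q[0],q[1],36,184.1)
```

```text
t 3.8 pos [519.  -92.2  38.1] yaw -166.2 w 39.4 F [ 0.9 -1.8  5.4]
   shift [-38.5 -14.8   2.3] az 9.7 rows>= 1.1
```

arm_command --pt "30 0 0 -3 0 0 0" --pt "30 -13 -5 -3 0 0 3.5" --pt "30 -26 -10 -3 0 0 7" --pt "30 -38.5 -14.8 -3 0 0 9.7" --pt "30 -38.5 -14.8 -3 0 0 9.7"

```text
time_s: 4.3
tool_pos: [559.2, -96.7, 38.9]
eef_rot: [-0.036, 0.999, 0.0, 0.001]
force: [0.4, -0.1, -5.9]
grip_width: 39.5
```

Run:
```python
from h import *
import numpy as np
psi=np.radians(4.1); X=np.array([np.cos(psi),np.sin(psi)])
p=np.array([565.9,-97])
go(p[0],p[1],38,184.1)
im=save('wrist','w2.png',None,1.4); np.save('w2.npy',im)
```

```text
t 4.3 pos [559.2 -96.7  38.9] yaw -175.91 w 39.5 F [ 0.4 -0.1 -5.9]
   shift [-6.6 -0.8  0.9] az -0.01 rows>= 0.1
```

View pics/w2.png

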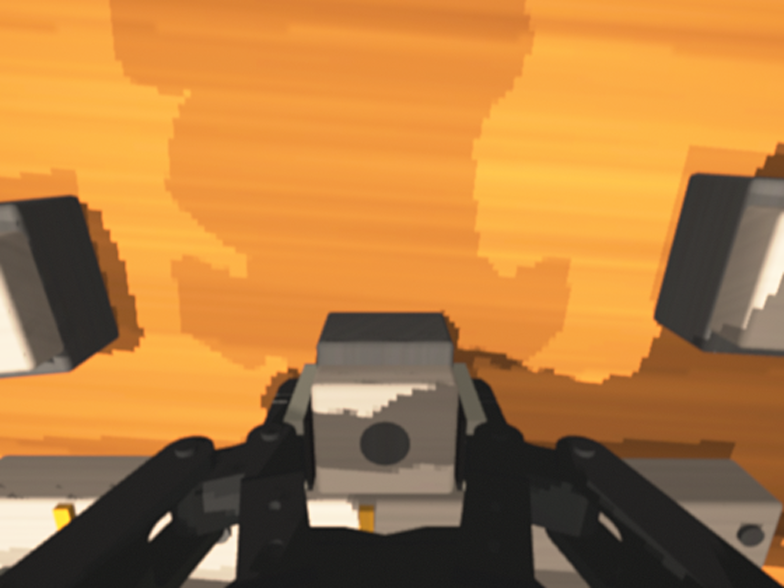

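Run:
```python
from h import *
im=np.load('w2.npy');C=cam('wrist')
psi=np.radians(4.1); X=np.array([np.cos(psi),np.sin(psi)]);Y=np.array([-X[1],X[0]])
hsv=cv2.cvtColor(im,cv2.COLOR_RGB2HSV)
m=(hsv[...,1]>120).astype(np.uint8); m[:362]=0;m[377:]=0;m[:,:30]=0;m[:,290:]=0
n,l,s,c=cv2.connectedComponentsWithStats(m)
for i in range(1,n):
    if s[i][4]>15: p=toz(C,c[i],43.5)[:2]; print('strip',s[i],c[i],p,p@X,p@Y)
cv2.imwrite('pics/c2.png',cv2.resize(im[215:385,200:350,::-1],None,fx=4,fy=3.5,interpolation=cv2.INTER_CUBIC))
o=telemetry.get_obs()['tool_pos'][:2]; print('tcp',o@X,o@Y)
for u in [(223,275),(324,275),(222,352),(331,352)]:
    p=toz(C,u,58.5)[:2]; print(u,p@X,p@Y)
```

```text
strip [ 38 362  16  15 188] [ 45.13297872 368.30851064] [ 603.78865479 -200.02169507] 587.942388548868 -242.6791418711891
strip [256 362  11  15 157] [261.25477707 368.98726115] [596.82131001 -99.66665831] 588.1680033673939 -142.08278808422213
tcp 549.4506256204673 -135.9318596644012
(223, 275) 530.9205879594414 -154.96087722598392
(324, 275) 530.8685066385949 -117.69987982235759
(222, 352) 565.5200663998276 -156.9837229197202
(331, 352) 565.4498695782464 -113.26888627675051
```

View pics/c2.png

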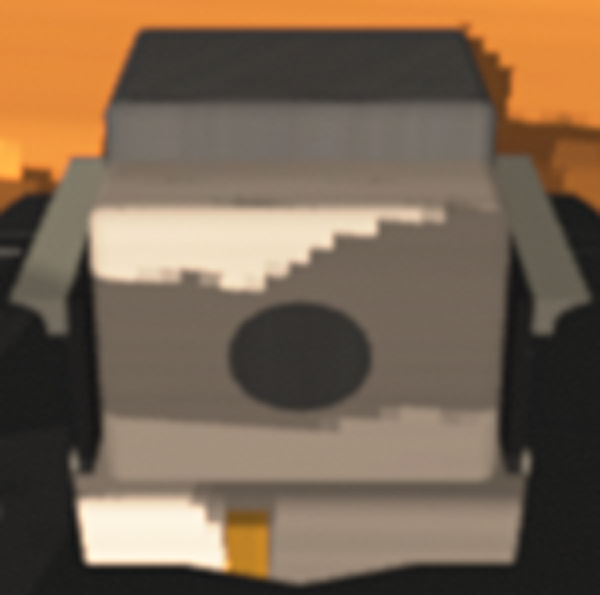

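arm_command --pt "30 0 0 0 0 0 0" --pt "30 0 0 0 0 0 0"

```text
time_s: 4.55
tool_pos: [556.6, -96.1, 38.5]
eef_rot: [-0.036, 0.999, 0.0, -0.001]
force: [0.2, 0.5, -4.3]
grip_width: 39.4
```

```bash
cat > rail.py <<'E'
from h import *
def edge(im,C,cols,r0,r1,z=43):
    g=cv2.cvtColor(im,cv2.COLOR_RGB2GRAY).astype(float); pts=[]
    for c in cols:
        d=np.diff(g[r0:r1,c-1:c+2].mean(1)); i=np.argmax(d)
        if 0<i<len(d)-1:
            den=d[i-1]-2*d[i]+d[i+1]; j=i+0.5*(d[i-1]-d[i+1])/den
            pts.append((c,r0+j+0.5))
    return np.array(pts)
E
python3 - <<'E'
from rail import *
C=cam('wrist');o=telemetry.get_obs();print(o['tool_pos'],yaw_of(o))
im=vision.grab_frame('wrist'); np.save('w3.npy',im)
A=edge(im,C,range(8,100,4),340,365);B=edge(im,C,range(455,525,4),340,365)
print(A[:, 1].round(1)); print(B[:,1].round(1))
P=np.array([toz(C,u,43)[:2] for u in np.vstack([A,B])])
k=np.polyfit(P[:,1],P[:,0],1); r=P[:,0]-np.polyval(k,P[:,1]); ok=abs(r)<1.
k=np.polyfit(P[ok,1],P[ok,0],1); r=P[ok,0]-np.polyval(k,P[ok,1])
psi=np.arctan(-k[0]); print('psi',np.degrees(psi),ok.sum(),len(ok),r.std())
X=np.array([np.cos(psi),np.sin(psi)]);Y=np.array([-X[1],X[0]]); print('front X',(P[ok]@X).mean())
hsv=cv2.cvtColor(im,cv2.COLOR_RGB2HSV)
m=(hsv[...,1]>120).astype(np.uint8); m[:362]=0;m[377:]=0;m[:,:30]=0;m[:,290:]=0
n,l,s,c=cv2.connectedComponentsWithStats(m)
for i in range(1,n):
    if s[i][4]>15: p=toz(C,c[i],43.5)[:2]; print('strip',s[i],c[i],p,p@X,p@Y)
print('tcp',o['tool_pos'][:2]@X,o['tool_pos'][:2]@Y)
E
```

```text
[556.57776254 -96.11744311  38.47996165] -175.87229971254234
[361.4 361.5 361.9 361.4 361.2 361.2 361.2 361.2 361.2 361.2 361.6 361.8
 361.9 360.5 344.7 352.4 344.6 349.6 347.6 354.4]
[345.5 355.4 356.8 341.2 342.5 342.3 348.3 353.7]
psi -89.50480555996079 1 28 0.0
front X 2.492944276779146
strip [ 36 366  15  11 136] [ 43.15441176 370.86764706] [ 604.00489677 -200.90356414] 206.11627315909647 602.2459957070586
strip [254 367  12  10 107] [259.75700935 371.65420561] [ 597.13810183 -100.1126788 ] 105.2698047963106 596.2505591722552
tcp 100.92416887053291 555.7262642388333<stdin>:8: RankWarning: Polyfit may be poorly conditioned
```

Run:
```python
from rail import *
im=np.load('w3.npy')
cv2.imwrite('pics/c3.png',cv2.resize(im[310:400,:,::-1],None,fx=1.42,fy=4,interpolation=cv2.INTER_CUBIC))
```

```text
(no output)
```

View pics/c3.png

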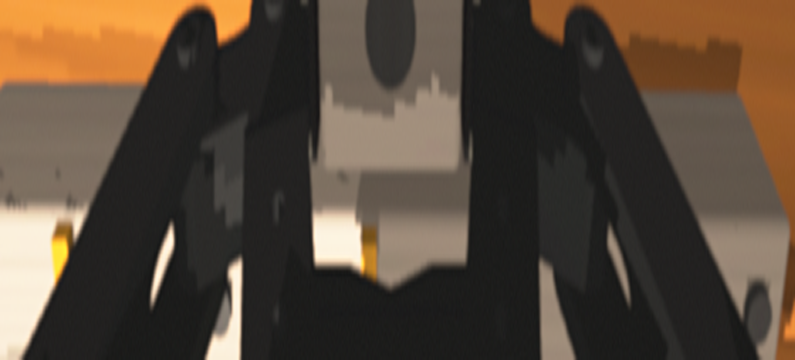

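Run:
```python
from rail import *
C=cam('wrist');im=np.load('w3.npy');g=cv2.cvtColor(im,cv2.COLOR_RGB2GRAY).astype(float)
def ed(cols,r0,r1,sgn):
    q=[]
    for c in cols:
        d=sgn*np.diff(cv2.GaussianBlur(g[r0:r1,c-3:c+4],(1,3),0).mean(1)); i=np.argmax(d); q.append((c,r0+i+.5+0.0))
    q=np.array(q); return q
for nm,z,L,R in [('bot',18,ed(range(15,85,4),324,338,-1),ed(range(466,510,4),327,340,-1)),('top',43,ed(range(6,36,3),355,370,1),ed(range(486,540,4),357,372,1))]:
    l=np.median(L,0);r=np.median(R,0);a=toz(C,l,z);b=toz(C,r,z)
    psi=np.arctan2(-(b-a)[0],(b-a)[1]); print(nm,l,r,a,b,np.degrees(psi))
    psi=np.radians(3.75);X=np.array([np.cos(psi),np.sin(psi)]); print(a[:2]@X,b[:2]@X)
psi=np.radians(3.75);X=np.array([np.cos(psi),np.sin(psi)]);Y=np.array([-X[1],X[0]])
for u in [(43.2,370.9),(259.8,371.7)]: p=toz(C,u,43.5)[:2]; print(p@X,p@Y)
o=telemetry.get_obs(); print('tcp',o['tool_pos'][:2]@X,o['tool_pos'][:2]@Y)
for u in [(222.5,352.5),(331,352.5)]: p=toz(C,u,58)[:2]; print('blk far edge',p@X,p@Y)
# w1 recheck with true pose (522.7,-53.8,yaw -176.25)
dX=np.array([2.7,-5.3]);R=Rn.from_euler('z',-0.36,degrees=True).as_matrix()[:2,:2]
for s in [[610.68,-194.55],[603.67,-94.32],[596.01,5.49]]:
    p=np.array([522.7,-53.8])+R@(np.array(s)-[520,-48.5]); print('w1 strip',p@X,p@Y)
```

```text
bot [ 49.  330.5] [486.  337.5] [ 602.58096221 -214.61193556   18.        ] [590.002947   21.0934511  18.       ] 3.0545941075958867
587.2544979583577 590.1192831131226
top [ 19.5 361.5] [512.  364.5] [ 600.09974592 -211.63591191   43.        ] [585.24883776  16.53482944  43.        ] 3.7239474848263234
584.9732354041266 585.0772046563039
589.8440155044026 -240.12783661696847
589.5931805791847 -139.0071244098589
tcp 549.2600178612907 -132.37770001947166
blk far edge 566.149946830083 -153.24893831976425
blk far edge 565.8427626883665 -109.50327807972643
w1 strip 598.0413411945704 -240.04460163420995
w1 strip 598.2330062899367 -139.5699467978224
w1 strip 597.7462409550102 -39.46762534867359
```

```bash
cat >> rail.py <<'E'
psi=np.radians(3.75);X=np.array([np.cos(psi),np.sin(psi)]);Y=np.array([-X[1],X[0]])
def goR(xr,yr,z,yaw=183.75):
    p=X*xr+Y*yr; go(p[0],p[1],z,yaw)
def holes(im,C,box,z=58,thr=75,a=(60,3000)):
    l,t,r,b=box; g=cv2.cvtColor(im,cv2.COLOR_RGB2GRAY)[t:b,l:r]
    n,lab,s,c=cv2.connectedComponentsWithStats((g<thr).astype(np.uint8))
    for i in range(1,n):
        if a[0]<s[i][4]<a[1]:
            u=c[i]+[l,t];p=toz(C,u,z)[:2];print('hole',s[i][2:],u.round(1),'rail XY',(p@X).round(2),(p@Y).round(2))
E
python3 - <<'E'
from rail import *
C=cam('wrist');im=np.load('w3.npy')
holes(im,C,(235,280,320,350))
goR(560,-139.3,38.5)
E
```

```text
hole [ 36  31 868] [274.5 316.5] rail XY 549.01 -132.38
t 4.6 pos [556.7 -96.2  38.6] yaw -175.88 w 39.7 F [ 0.   0.1 -5.1]
   shift [-10.7  -7.    0.1] az 0.37 rows>= 0.3
```

arm_command --pt "30 -8 -7 0 0 0 0.38" --pt "30 -8 -7 0.8 0 0 0.38" --pt "30 -9.5 -7 0.8 0 0 0.38" --pt "30 -11 -7 0.8 0 0 0.38" --pt "30 -12 -7 0.8 0 0 0.38"

```text
time_s: 5.1
tool_pos: [569.3, -103.0, 38.2]
eef_rot: [-0.032, 0.999, -0.0, -0.001]
force: [-6.8, -2.0, 4.2]
grip_width: 39.3
```

arm_command --pt "30 -0.5 0 0 0 0 0" --pt "30 -0.5 0 0 0 0 0"

```text
time_s: 5.3
tool_pos: [569.2, -103.0, 38.2]
eef_rot: [-0.032, 0.999, -0.0, -0.001]
force: [-6.1, -2.3, 2.9]
grip_width: 39.5
```

Run:
```python
from rail import *
goR(560,-139.3,38.5)
C=cam('wrist');im=save('wrist','w4.png',(150,250,400,400),3)
holes(im,C,(235,280,320,350))
```

```text
t 5.3 pos [ 569.2 -103.    38.2] yaw -176.31 w 39.5 F [-6.1 -2.3  2.9]
   shift [ 1.3  0.7 -0.3] az -0.06 rows>= 0.0
hole [ 36  31 868] [274.5 316.4] rail XY 560.81 -139.94
```

View pics/w4.png

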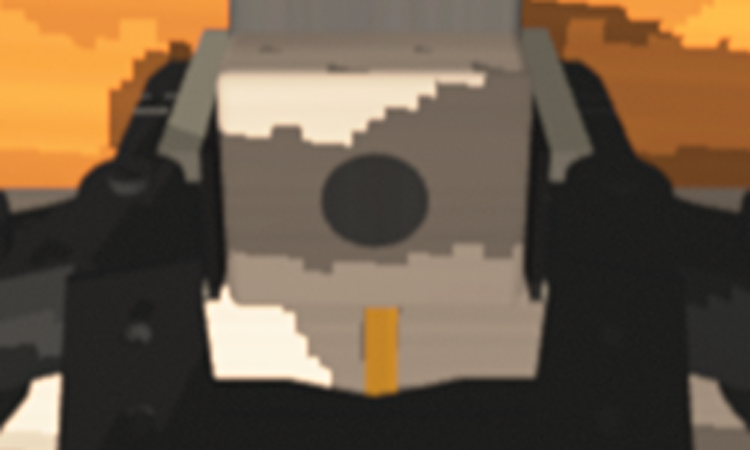

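```bash
cat >> rail.py <<'E'
def strip(im,C,box):
    l,t,r,b=box
    hsv=cv2.cvtColor(im,cv2.COLOR_RGB2HSV)[t:b,l:r]
    n,lab,s,c=cv2.connectedComponentsWithStats(((hsv[...,1]>120)).astype(np.uint8))
    for i in range(1,n):
        if s[i][4]>25:
            u=c[i]+[l,t];p=toz(C,u,43.5)[:2];print('strip',s[i][2:],u.round(1),'rail XY',(p@X).round(2),(p@Y).round(2))
E
python3 - <<'E'
from rail import *
C=cam('wrist');im=vision.grab_frame('wrist')
strip(im,C,(225,353,325,376))
E
```

```text
strip [ 12  23 273] [276.6 364. ] rail XY 596.79 -139.05
```

arm_command --pt "30 -0.3 0.8 0 0 0 0" --pt "30 -0.3 0.8 0 0 0 0" --pt "60 -0.3 0.8 0 0 0 0" --pt "85 -0.3 0.8 0 0 0 0" --pt "85 -0.3 0.8 0 0 0 0"

```text
time_s: 5.9
tool_pos: [571.9, -101.7, 38.5]
eef_rot: [-0.033, 0.999, 0.0, 0.001]
force: [-0.0, -1.0, -0.3]
grip_width: 80.4
```

arm_command --pt "85 0 0.3 -25 0 0 0" --pt "85 0 0.3 -70 0 0 0" --pt "85 30 0.3 -100 0 0 0" --pt "85 30 0.3 -100 0 0 0"

```text
time_s: 6.3
tool_pos: [541.7, -103.8, 142.8]
eef_rot: [-0.032, 0.999, -0.001, 0.003]
force: [1.2, -0.6, 0.7]
grip_width: 84.8
```

Run:
```python
from rail import *
go(503.7+2.7,16.5-5,36,180.04)
C=cam('wrist');im=save('wrist','w5.png',None,1.4);np.save('w5.npy',im)
from seg import whites
for r in whites(im,C,58,(100,330),(0,560)): print('blk',np.round(r[:5],1),r[5])
```

```text
t 6.3 pos [ 541.7 -103.8  142.8] yaw -176.28 w 84.8 F [ 1.2 -0.6  0.7]
   shift [ 28.4 117.6 106.3] az 3.68 rows>= 3.2
blk [591.   12.5  24.7  31.5   3.8] [431.92622951 292.10655738]
blk [ 600.5 -216.7   27.4   52.9   45.3] [122.54487179 290.84615385]
blk [ 583.3 -102.7   68.   141.6    3.9] [272.2267658  285.85687732]
blk [ 529.7 -212.3   36.8   39.3    9.8] [115.33333333 195.92753623]
blk [506.3  11.   36.3  39.3   0.6] [451.43192488 183.54929577]
```

View pics/w5.png

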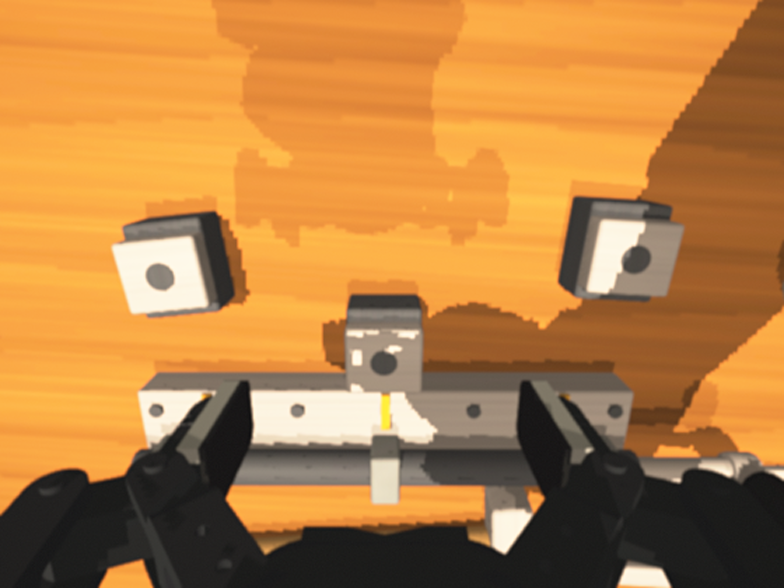

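arm_command --pt "85 10 48 0 0 0 3.7" --pt "85 20 95 5 0 0 3.7" --pt "85 28.5 117.6 40 0 0 3.7" --pt "85 28.5 117.6 80 0 0 3.7" --pt "85 28.5 117.6 103 0 0 3.7"

```text
time_s: 6.85
tool_pos: [502.9, 13.8, 31.6]
eef_rot: [-0.001, 1.0, 0.0, -0.002]
force: [-1.1, 0.3, -0.5]
grip_width: 85.1
```

Run:
```python
from rail import *
go(506.3,11,38,180.3)
```

```text
t 6.85 pos [502.9  13.8  31.6] yaw -179.84 w 85.1 F [-1.1  0.3 -0.5]
   shift [-3.4 -2.8 -6.5] az -0.14 rows>= 0.2
```

arm_command --pt "85 0 0 0 0 0 0"

```text
time_s: 6.95
tool_pos: [501.6, 13.2, 30.8]
eef_rot: [-0.001, 1.0, 0.001, -0.004]
force: [0.4, -0.8, -0.5]
grip_width: 85.1
```

Run:
```python
from rail import *
go(506.3,11,38,180.3)
```

```text
t 6.95 pos [501.6  13.2  30.8] yaw -179.93 w 85.1 F [ 0.4 -0.8 -0.5]
   shift [-4.6 -2.2 -7.2] az -0.23 rows>= 0.2
```

arm_command --pt "85 -4.6 -2.2 -6 0 0 -0.2" --pt "50 -4.6 -2.2 -6 0 0 -0.2" --pt "30 -4.6 -2.2 -6 0 0 -0.2" --pt "30 -4.6 -2.2 -6 0 0 -0.2" --pt "30 -4.6 -2.2 -6 0 0 -0.2"

```text
time_s: 7.45
tool_pos: [510.8, 10.1, 42.3]
eef_rot: [-0.002, 1.0, 0.001, 0.001]
force: [0.8, 2.4, 6.5]
grip_width: 39.4
```

Run:
```python
from rail import *
goR(550,-39.4,38)
C=cam('wrist');im=save('wrist','w6.png')
holes(im,C,(235,280,320,350))
```

```text
t 7.45 pos [510.8  10.1  42.3] yaw -179.78 w 39.4 F [0.8 2.4 6.5]
   shift [-40.6 -13.7   4.4] az -3.53 rows>= 0.9
hole [ 34  31 810] [274.7 302.1] rail XY 506.06 -22.93
```

arm_command --pt "30 0 0 -2 0 0 0" --pt "30 -15 -5 -2.5 0 0 -1.5" --pt "30 -30 -10 -2.5 0 0 -3.5" --pt "30 -44 -13.7 -2.5 0 0 -3.53" --pt "30 -44 -13.7 -2.5 0 0 -3.53"

```text
time_s: 8.0
tool_pos: [554.9, -4.4, 42.9]
eef_rot: [-0.032, 0.999, -0.0, 0.0]
force: [-0.8, 0.0, -5.7]
grip_width: 39.4
```

arm_command --pt "30 0 0 0 0 0 0"

```text
time_s: 8.1
tool_pos: [552.3, -3.6, 42.5]
eef_rot: [-0.033, 0.999, 0.0, -0.001]
force: [-0.5, -0.8, -5.2]
grip_width: 39.4
```

Run:
```python
from rail import *
goR(565,-39.4,42)
C=cam('wrist');im=save('wrist','w7.png',(150,250,400,400),3)
holes(im,C,(235,280,320,350))
strip(im,C,(225,360,325,374))
```

```text
t 8.1 pos [552.3  -3.6  42.5] yaw -176.27 w 39.4 F [-0.5 -0.8 -5.2]
   shift [-14.1   0.3   0.5] az -0.02 rows>= 0.3
hole [ 34  30 765] [275.  302.6] rail XY 547.06 -39.53
strip [ 11  14 152] [276.1 366.6] rail XY 591.85 -39.02
```

View pics/w7.png

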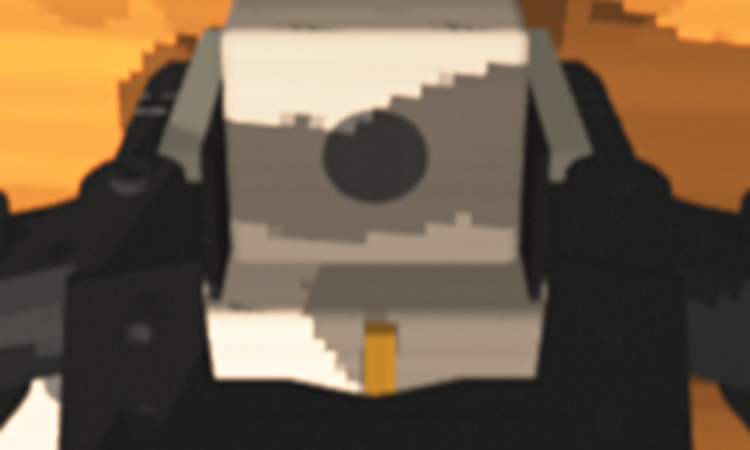

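arm_command --pt "30 -9 0.5 0 0 0 0" --pt "30 -11 0.5 0.9 0 0 0" --pt "30 -12.5 0.5 0.9 0 0 0" --pt "30 -14 0.5 0.9 0 0 0" --pt "30 -14.8 0.5 0.9 0 0 0"

```text
time_s: 8.65
tool_pos: [566.6, -2.1, 42.5]
eef_rot: [-0.033, 0.999, -0.0, -0.002]
force: [-7.5, -1.6, 1.8]
grip_width: 38.9
```

arm_command --pt "30 -0.3 0 0 0 0 0" --pt "30 -0.3 0 0 0 0 0"

```text
time_s: 8.85
tool_pos: [566.6, -2.1, 42.5]
eef_rot: [-0.033, 0.999, 0.0, -0.002]
force: [-6.7, -0.4, -0.5]
grip_width: 39.1
```

Run:
```python
from rail import *
goR(565,-39.4,42)
C=cam('wrist');im=save('wrist','w8.png',(150,250,400,400),3)
holes(im,C,(235,270,320,350))
strip(im,C,(225,353,325,374))
```

```text
t 8.85 pos [566.6  -2.1  42.5] yaw -176.27 w 39.1 F [-6.7 -0.4 -0.5]
   shift [ 0.2 -0.2  0.5] az -0.02 rows>= 0.0
hole [ 34  30 765] [274.9 302.5] rail XY 561.36 -39.02
strip [ 12  21 232] [275. 363.] rail XY 603.98 -39.0
```

arm_command --pt "30 0 0 0.6 0 0 0" --pt "60 0 0 0.6 0 0 0" --pt "85 0 0 0.6 0 0 0" --pt "85 0 0 0.6 0 0 0"

```text
time_s: 9.3
tool_pos: [569.9, -2.3, 42.8]
eef_rot: [-0.033, 0.999, -0.0, 0.001]
force: [-0.1, -0.4, 0.2]
grip_width: 80.9
```

arm_command --pt "85 0 0 -40 0 0 0" --pt "85 0 0 -85 0 0 0" --pt "85 20 -45 -85 0 0 0" --pt "85 35 -92 -85 0 0 0" --pt "85 35 -140 -85 0 0 6"

```text
time_s: 9.8
tool_pos: [542.0, -144.9, 128.1]
eef_rot: [0.02, 1.0, -0.0, 0.001]
force: [0.7, 1.0, 0.3]
grip_width: 84.9
```

arm_command --pt "85 0 -40 0 0 0 -12" --pt "85 0 -40 0 0 0 -12" --pt "85 0 -40 0 0 0 -12"

```text
time_s: 10.1
tool_pos: [541.6, -185.8, 127.2]
eef_rot: [-0.084, 0.996, -0.0, 0.001]
force: [0.7, 0.5, 0.5]
grip_width: 85.2
```

Run:
```python
from rail import *
C=cam('wrist');im=save('wrist','w9.png',None,1.4)
from seg import whites
for r in whites(im,C,58,(100,330),(0,560)): print('blk',np.round(r[:5],1),r[5])
go(529.7,-212.3,40,189.7)
```

```text
blk [580.3   6.1   6.7  29.    9.7] [532.26966292 325.6741573 ]
blk [ 599.9 -129.2   13.3   38.4    4.4] [338.07486631 320.00534759]
blk [554.7  -3.9  19.5  35.4   9.5] [530.07009346 290.91121495]
blk [ 589.  -159.8   42.8  163.2   18.8] [305.54929577 300.17840376]
blk [ 529.5 -213.    36.2   38.8    9.6] [235.61085973 207.00452489]
t 10.15 pos [ 541.5 -184.7  127.1] yaw -170.4 w 84.6 F [-0.2 -0.6  0.4]
   shift [ 16.3 -25.2  87.1] az -0.1 rows>= 1.8
```

View pics/w9.png

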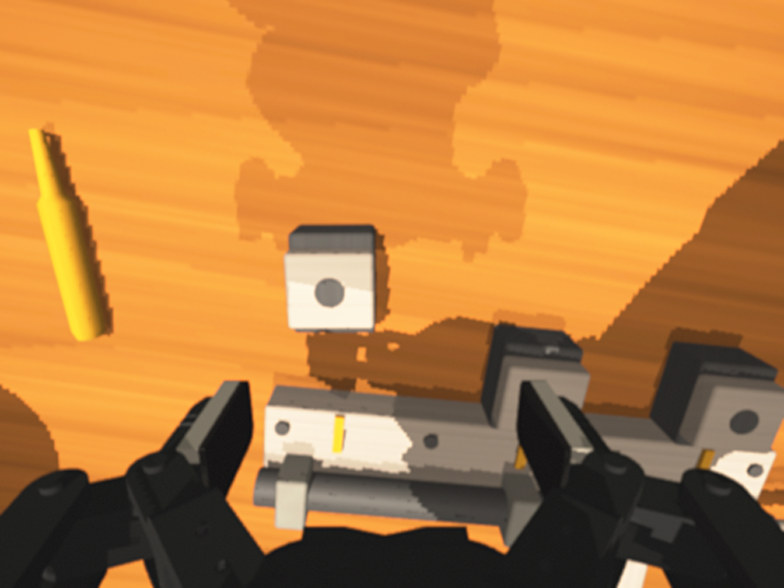

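Aligned with the third block (wrist, px ~(236,207)); the punch is clear on the left.

arm_command --pt "85 16.3 -25.8 25 0 0 0" --pt "85 16.3 -25.8 65 0 0 0" --pt "85 16.3 -25.8 87 0 0 0" --pt "85 16.3 -25.8 87 0 0 0" --pt "60 16.3 -25.8 87 0 0 0"

```text
time_s: 10.65
tool_pos: [529.9, -211.4, 40.3]
eef_rot: [-0.085, 0.996, 0.0, -0.0]
force: [-0.1, 0.2, 0.3]
grip_width: 73.0
```

arm_command --pt "30 0 0 0 0 0 0" --pt "30 0 0 0 0 0 0" --pt "30 0 0 0 0 0 0"

```text
time_s: 10.95
tool_pos: [531.1, -212.9, 41.9]
eef_rot: [-0.085, 0.996, -0.001, 0.002]
force: [-0.8, -0.4, 5.9]
grip_width: 39.5
```

Run:
```python
from rail import *
C=cam('wrist');im=save('wrist','w10.png')
holes(im,C,(235,270,320,350))
goR(550,-239.5,42)
```

```text
hole [ 34  31 836] [274.5 309.3] rail XY 514.75 -247.25
t 11.0 pos [ 531.1 -212.9   41.9] yaw -170.24 w 39.2 F [-1.1  0.9  6.6]
   shift [-34.6   4.   -0. ] az 6.01 rows>= 0.7
```

arm_command --pt "30 0 0 -2 0 0 0" --pt "30 -11 1.3 -2.5 0 0 2" --pt "30 -22 2.6 -2.5 0 0 4" --pt "30 -34 4 -2.5 0 0 6" --pt "30 -34 4 -2.5 0 0 6"

```text
time_s: 11.5
tool_pos: [563.2, -202.2, 42.1]
eef_rot: [-0.033, 0.999, 0.0, 0.0]
force: [0.0, 0.1, -4.5]
grip_width: 39.7
```

arm_command --pt "30 0 0 0 0 0 0"

```text
time_s: 11.6
tool_pos: [562.0, -202.4, 42.0]
eef_rot: [-0.033, 0.999, 0.0, -0.0]
force: [1.0, -0.0, -3.4]
grip_width: 39.1
```

Run:
```python
from rail import *
C=cam('wrist');im=save('wrist','w11.png',(150,250,400,400),3)
holes(im,C,(235,270,320,350))
strip(im,C,(225,360,325,374))
goR(562,-239.5,42)
```

```text
hole [ 34  30 823] [274.5 309.2] rail XY 546.44 -238.67
strip [ 11  10 103] [273.7 368.6] rail XY 589.33 -239.06
t 11.65 pos [ 561.7 -202.4   42. ] yaw -176.21 w 39.4 F [-0.   0.2 -4.2]
   shift [-14.7  -0.8  -0. ] az 0.04 rows>= 0.3
```

arm_command --pt "30 -10 -0.5 0 0 0 0" --pt "30 -12 -0.5 0.9 0 0 0" --pt "30 -13.5 -0.5 0.9 0 0 0" --pt "30 -15 -0.5 0.9 0 0 0" --pt "30 -15.8 -0.5 0.9 0 0 0"

```text
time_s: 12.15
tool_pos: [576.4, -202.4, 41.9]
eef_rot: [-0.032, 0.999, -0.0, -0.002]
force: [-10.6, -1.6, 7.6]
grip_width: 39.6
```

arm_command --pt "30 -0.3 0 0 0 0 0" --pt "30 -0.3 0 0 0 0 0"

```text
time_s: 12.35
tool_pos: [576.4, -202.4, 41.9]
eef_rot: [-0.032, 0.999, -0.0, -0.002]
force: [-9.7, -1.0, 6.1]
grip_width: 39.4
```

Run:
```python
from rail import *
C=cam('wrist');im=save('wrist','w12.png',(150,250,400,400),3)
holes(im,C,(235,270,320,350))
strip(im,C,(225,353,325,374))
goR(562,-239.1,42)
```

```text
hole [ 34  31 820] [274.5 309.1] rail XY 560.7 -239.68
strip [ 11  21 231] [276. 363.] rail XY 600.21 -239.03
t 12.4 pos [ 576.4 -202.4   41.9] yaw -176.3 w 39.6 F [-8.9 -0.3  6. ]
   shift [-0.   0.6 -0.1] az -0.05 rows>= 0.0
```

arm_command --pt "30 0 0.7 0 0 0 0" --pt "30 0 0.7 0 0 0 0" --pt "60 0 0.7 0 0 0 0" --pt "85 0 0.7 0 0 0 0" --pt "85 0 0.7 0 0 0 0"

```text
time_s: 12.9
tool_pos: [579.2, -201.4, 41.8]
eef_rot: [-0.033, 0.999, -0.0, 0.001]
force: [-0.3, 0.1, 0.1]
grip_width: 80.3
```

arm_command --pt "85 0 0 -35 0 0 0" --pt "85 0 0 -85 0 0 0" --pt "85 0 5 -134 0 0 0" --pt "85 20 50 -145 0 0 0" --pt "85 60 78 -150 0 0 0"

```text
time_s: 13.4
tool_pos: [516.8, -127.0, 194.5]
eef_rot: [-0.033, 0.999, -0.001, 0.004]
force: [0.2, -0.1, -0.4]
grip_width: 85.3
```

arm_command --pt "85 0 30 -10 0 0 0" --pt "85 0 30 -10 0 0 0" --pt "85 0 30 -10 0 0 0" --pt "85 0 30 -10 0 0 0"

```text
time_s: 13.8
tool_pos: [512.5, -98.2, 201.6]
eef_rot: [-0.033, 0.999, -0.0, 0.001]
force: [-0.4, -0.3, -0.3]
grip_width: 84.9
```

Run:
```python
from rail import *
C=cam('wrist');im=save('wrist','w13.png',None,1.4);np.save('w13.npy',im)
go(520,0,100,183.75)
holes(im,C,(60,150,520,290),58,85,(30,400))
strip(im,C,(60,215,480,300))
```

```text
t 13.85 pos [512.3 -98.3 201.3] yaw -176.29 w 85.2 F [-0.9  0.4  0.6]
   shift [-14.   97.6 101.3] az -0.04 rows>= 2.8
hole [ 9  9 61] [263.2 258.1] rail XY 559.39 -142.06
hole [ 14  12 131] [375.7 259.5] rail XY 560.7 -39.58
hole [ 18  17 216] [171.2 282.3] rail XY 584.4 -228.34
hole [ 20  18 237] [377.6 282. ] rail XY 583.9 -35.65
hole [12  6 36] [144.6 287.1] rail XY 589.52 -253.76
strip [  420    85 19633] [271.2 248.8] rail XY 556.69 -134.93
strip [  6  21 106] [267.1 287.3] rail XY 598.29 -139.12
strip [  7  22 114] [368.3 287.5] rail XY 598.41 -39.1
```

View pics/w13.png

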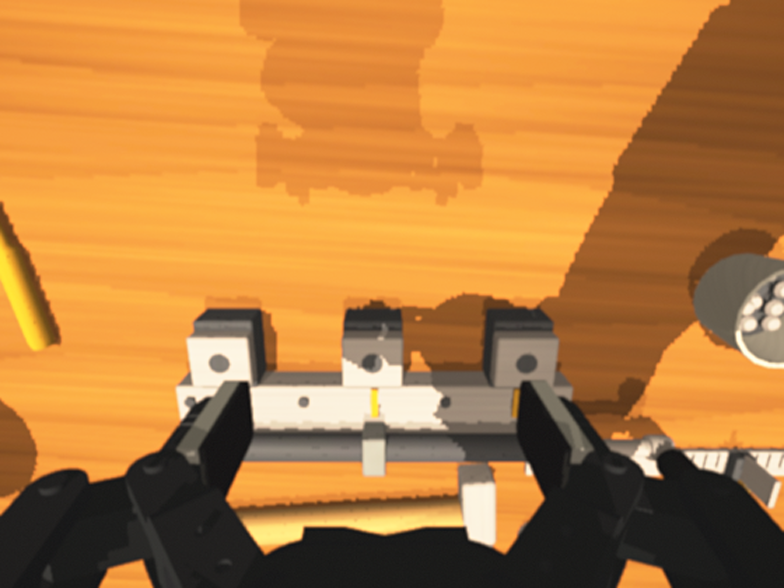

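Run:
```python
from rail import *
C=cam('wrist');im=np.load('w13.npy')
cv2.imwrite('pics/c13.png',cv2.resize(im[215:305,125:410,::-1],None,fx=2.8,fy=5,interpolation=cv2.INTER_CUBIC))
```

```text
(no output)
```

View pics/c13.png

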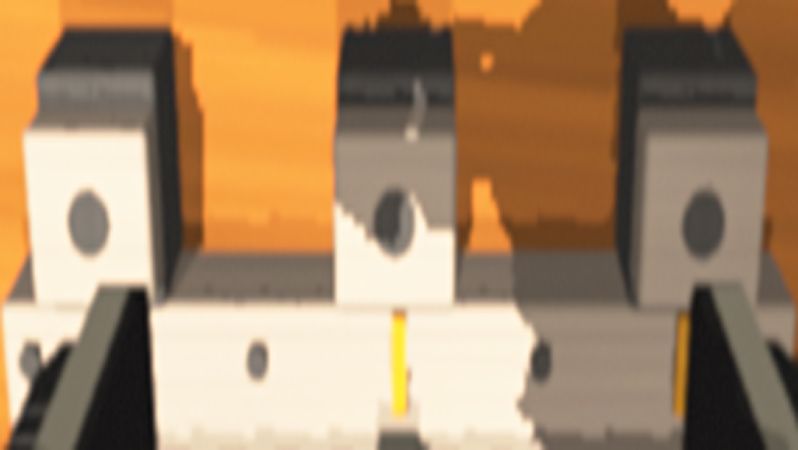

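Run:
```python
from rail import *
C=cam('wrist')
for c in [(88,223),(394,222),(703,223)]:
    p=toz(C,(125+c[0]/2.8-.3,215+c[1]/5-.4),58)[:2]; print(p@X,p@Y)
```

```text
560.0902883978395 -239.75729666890396
559.8857986709926 -140.19871077246614
560.0827282732248 -39.77388263019919
```

Run:
```python
from rail import *
goR(520,112,205)
print(X*627+Y*60.9)
```

```text
t 13.85 pos [512.3 -98.3 201.3] yaw -176.29 w 85.2 F [-0.9  0.4  0.6]
   shift [-15.  243.6  -3.7] az -0.04 rows>= 4.9
[621.6744943  101.77737045]
```

arm_command --pt "85 -15 243.6 -4 0 0 0" --pt "85 -15 243.6 -4 0 0 0" --pt "85 -15 243.6 -4 0 0 0" --pt "85 -15 243.6 -4 0 0 0" --pt "85 -15 243.6 -4 0 0 0"

```text
time_s: 14.35
tool_pos: [511.3, 148.0, 205.1]
eef_rot: [-0.032, 0.999, 0.0, -0.0]
force: [0.5, 0.2, 0.2]
grip_width: 85.0
```

arm_command --pt "85 0 0 0 0 0 0" --pt "50 0 0 0 0 0 0" --pt "50 0 0 0 0 0 0"

```text
time_s: 14.65
tool_pos: [511.1, 145.4, 205.1]
eef_rot: [-0.032, 0.999, -0.0, -0.0]
force: [0.4, 0.2, 0.4]
grip_width: 58.5
```

Run:
```python
from rail import *
C=cam('wrist');im=save('wrist','w14.png',None,1.4);np.save('w14.npy',im)
goR(627,60.9,87)
for t,z in [('knob',92),('mark',62)]:
    for d in spotter.tip_of('wrist',t)[:3]:
        p=toz(C,d['at'],z)[:2]; print(t,round(d['score'],2),np.round(d['at'],1),p@X,p@Y)
for t in ['knob','mark']:
    for d in spotter.silhouettes('wrist',t)[:2]: print(t,d['score'],d['bbox'],d['region'].sum())
```

```text
t 14.7 pos [511.  145.1 205.2] yaw -176.38 w 51.4 F [-0.6 -0.2  0.7]
   shift [-107.8  -50.2  118.1] az -0.13 rows>= 3.4
knob 0.9 [217.1 331.8] 629.6138020229448 61.09038211908554
mark 0.77 [306.7 338.3] 660.6810359344231 143.01327378135286
knob 0.76 [203.1, 295.1, 231.3, 355.2] 1284
knob 0.65 [295.9, 307.7, 315.5, 350.2] 483
mark 0.6 [297.8, 309.1, 312.5, 348.2] 413
```

View pics/w14.png

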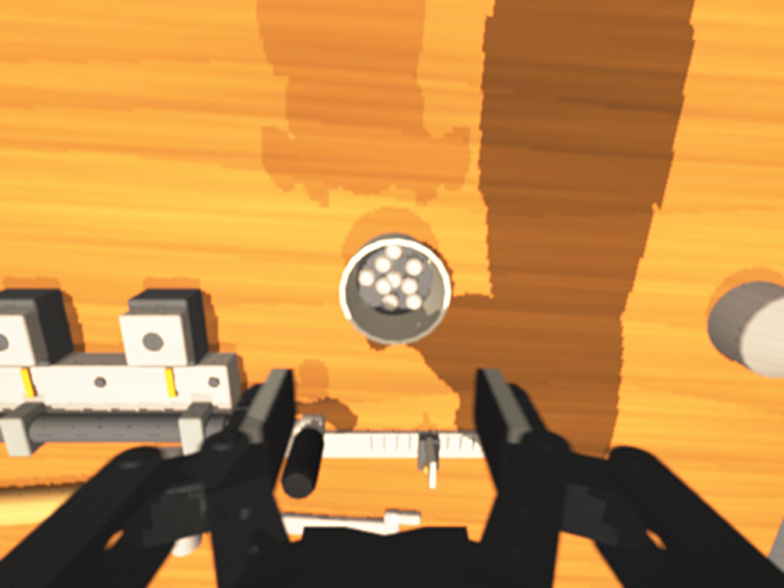

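Run:
```python
from rail import *
im=np.load('w14.npy')
cv2.imwrite('pics/c14.png',cv2.resize(im[285:365,195:325,::-1],None,fx=6,fy=6,interpolation=cv2.INTER_CUBIC))
```

```text
(no output)
```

View pics/c14.png

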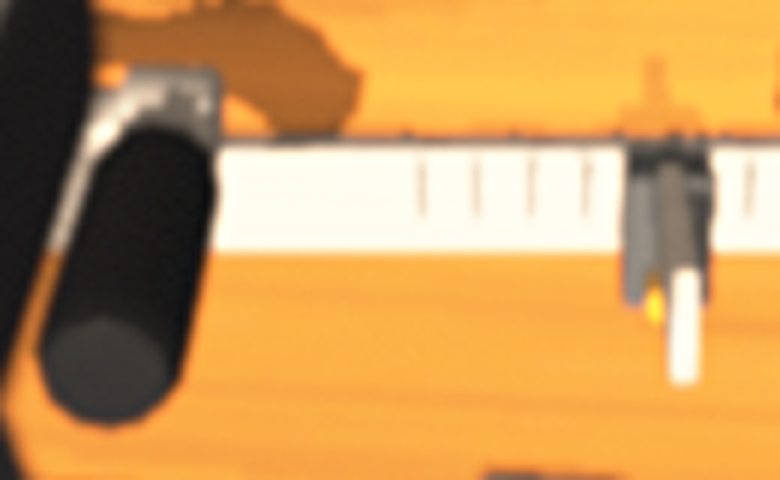

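Run:
```python
from rail import *
C=cam('wrist')
for u,z in [((308.6,339),62),((212.4,346.2),114)]:
    p=toz(C,u,z)[:2];print(p@X,p@Y)
```

```text
661.9717605358577 144.85925720882273
626.6185290255485 60.91521590385272
```

arm_command --pt "50 -45 -21 0 0 0 -0.13" --pt "50 -90 -42 0 0 0 -0.13" --pt "50 -107.8 -50.2 40 0 0 -0.13" --pt "50 -107.8 -50.2 75 0 0 -0.13" --pt "50 -107.8 -50.2 75 0 0 -0.13"

```text
time_s: 15.4
tool_pos: [618.2, 102.0, 124.9]
eef_rot: [-0.033, 0.999, 0.0, -0.005]
force: [-1.2, 0.8, 0.7]
grip_width: 49.9
```

arm_command --pt "50 0 0 0 0 0 0"

```text
time_s: 15.5
tool_pos: [620.7, 103.0, 130.5]
eef_rot: [-0.033, 0.999, 0.0, -0.001]
force: [0.5, -0.2, 0.9]
grip_width: 50.0
```

Run:
```python
from rail import *
goR(627,60.9,87)
save('wrist','w15.png',None,1.4)
```

```text
t 15.5 pos [620.7 103.  130.5] yaw -176.17 w 50.0 F [ 0.5 -0.2  0.9]
   shift [-1.  -1.3 43.5] az 0.08 rows>= 0.9
```

View pics/w15.png

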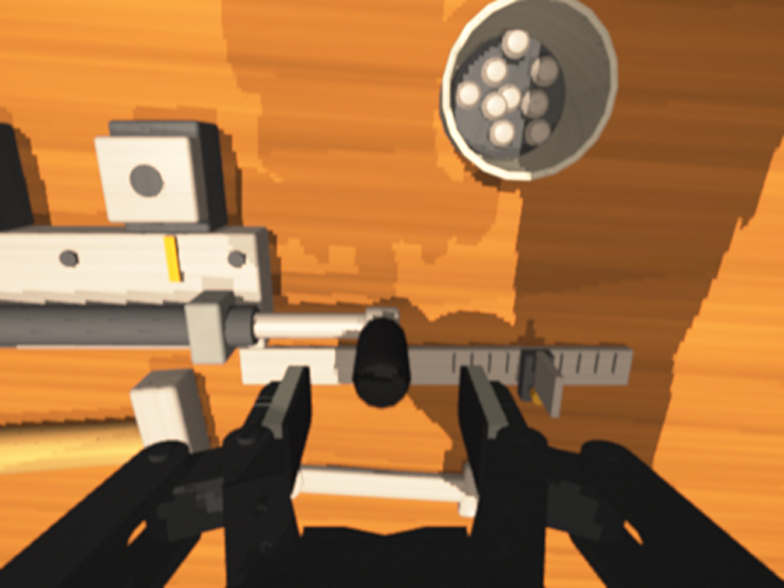

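Knob (px ~(272,258)) is centred between the pads. Descend and grip.

arm_command --pt "50 -1 -1.3 25 0 0 0" --pt "50 -1 -1.3 42 0 0 0" --pt "50 -1 -1.3 42 0 0 0" --pt "30 -1 -1.3 42 0 0 0" --pt "15 -1 -1.3 42 0 0 0" --squeeze 50

```text
time_s: 16.05
tool_pos: [623.9, 102.4, 91.2]
eef_rot: [-0.034, 0.999, -0.0, 0.002]
force: [-0.1, -5.4, 3.9]
grip_width: 22.0
```

arm_command --pt "12 0 0 0 0 0 0" --pt "12 0 0 0 0 0 0" --pt "12 0 0 0 0 0 0"

```text
time_s: 16.35
tool_pos: [624.0, 101.9, 91.3]
eef_rot: [-0.034, 0.999, -0.0, 0.002]
force: [-2.0, -0.4, 7.3]
grip_width: 20.5
```

Run:
```python
from rail import *
goR(627,144.9,87)
o=telemetry.get_obs();p=o['tool_pos'][:2];print(p@X,p@Y)
save('wrist','w16.png',None,1.4)
```

```text
t 16.35 pos [624.  101.9  91.3] yaw -176.14 w 20.5 F [-2.  -0.4  7.3]
   shift [ 2.2 84.   4.2] az 0.11 rows>= 1.7
629.3087859706486 60.89244937856312
```

View pics/w16.png

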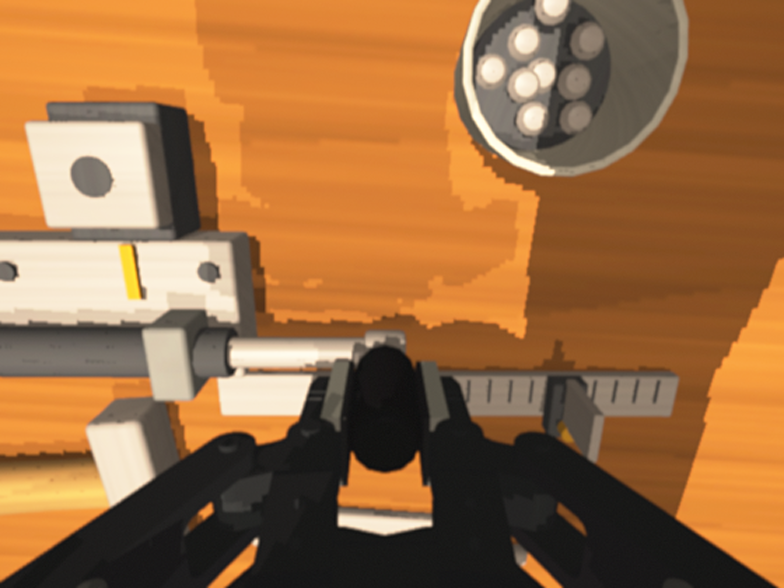

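arm_command --pt "12 0 3 -1.5 0 0 0" --pt "12 0 12 -3 0 0 0" --pt "12 0.2 26 -3 0 0 0" --pt "12 0.2 40 -3 0 0 0" --pt "12 0.2 52 -3 0 0 0"

```text
time_s: 16.9
tool_pos: [620.6, 153.4, 91.4]
eef_rot: [-0.033, 0.999, -0.001, 0.001]
force: [6.6, -5.3, -6.7]
grip_width: 20.3
```

arm_command --pt "12 0 12 0 0 0 0" --pt "12 0 22 0 0 0 0" --pt "12 0 29 0 0 0 0" --pt "12 0 32 0 0 0 0" --pt "12 0 32 0 0 0 0"

```text
time_s: 17.4
tool_pos: [618.6, 185.0, 91.4]
eef_rot: [-0.033, 0.999, -0.001, 0.002]
force: [5.2, -7.0, -6.5]
grip_width: 20.4
```

arm_command --pt "12 0 0 0 0 0 0" --pt "12 0 0 0 0 0 0"

```text
time_s: 17.6
tool_pos: [618.6, 184.5, 91.4]
eef_rot: [-0.033, 0.999, -0.001, 0.001]
force: [5.7, -7.0, -7.1]
grip_width: 20.5
```

Run:
```python
from rail import *
goR(627,144.9,88)
o=telemetry.get_obs();p=o['tool_pos'][:2];print(p@X,p@Y)
C=cam('wrist');im=save('wrist','w17.png',None,1.4);np.save('w17.npy',im)
save('scene','s17.png',(290,170,450,290),5)
```

```text
t 17.6 pos [618.6 184.5  91.4] yaw -176.21 w 20.5 F [ 5.7 -7.  -7.1]
   shift [2.3 1.2 3.4] az 0.04 rows>= 0.1
629.2974808941422 143.68303991956589
```

View pics/w17.png

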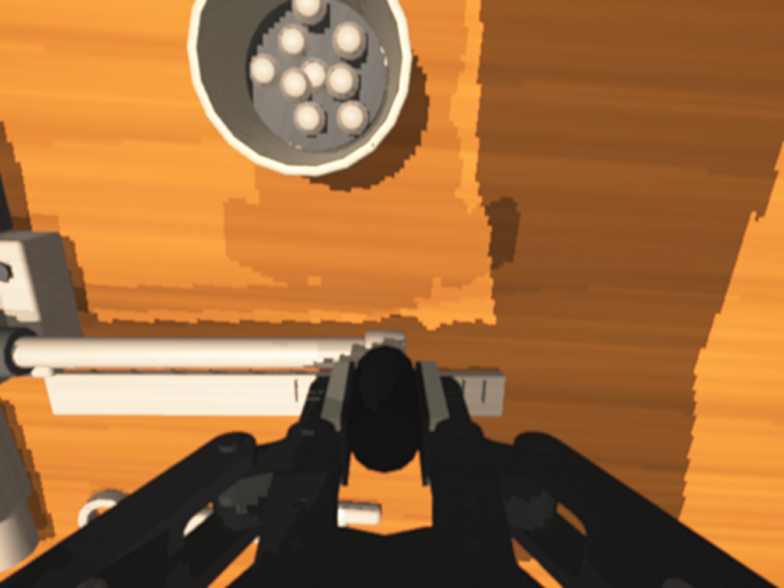

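View pics/s17.png

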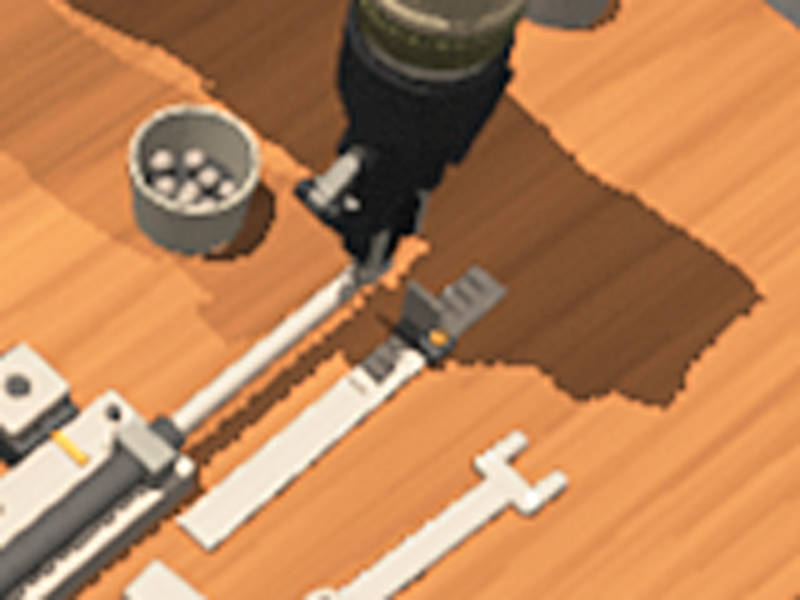

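arm_command --pt "12 -0.5 1.2 0.8 0 0 0" --pt "12 -1 1.2 1.5 0 0 0" --pt "12 -1 1.2 1.5 0 0 0" --pt "12 -1 1.2 1.5 0 0 0"

```text
time_s: 18.1
tool_pos: [618.5, 185.8, 91.4]
eef_rot: [-0.033, 0.999, -0.001, 0.001]
force: [0.7, -6.2, 3.5]
grip_width: 20.4
```

Run:
```python
from rail import *
goR(627,144.9,88)
o=telemetry.get_obs();p=o['tool_pos'][:2];print(p@X,p@Y)
im=vision.grab_frame('wrist')
a=np.load('w17.npy')
b=np.vstack([a[230:360,200:350],im[230:360,200:350]])[...,::-1]
cv2.imwrite('pics/w18.png',cv2.resize(np.ascontiguousarray(b),None,fx=2.2,fy=2.2,interpolation=cv2.INTER_CUBIC))
save('top','t18.png',(190,110,450,240),3)
```

```text
t 18.1 pos [618.5 185.8  91.4] yaw -176.2 w 20.4 F [ 0.7 -6.2  3.5]
   shift [2.4 0.  3.4] az 0.05 rows>= 0.1
629.3735154626562 144.90007429838136
```

View pics/t18.png

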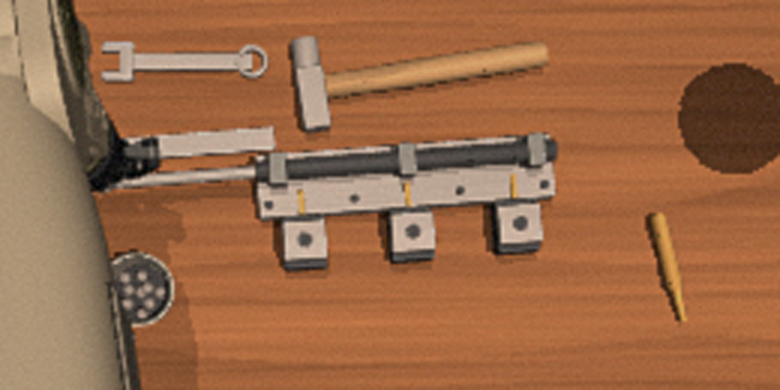

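View pics/w18.png

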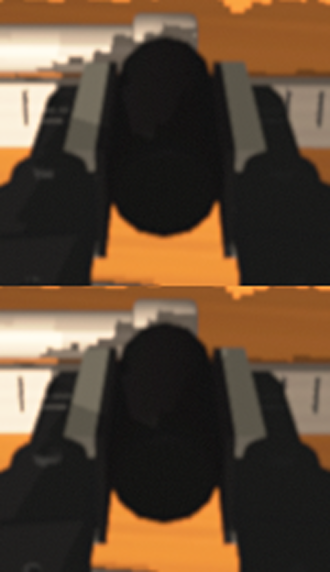

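Run:
```python
from rail import *
print(bot.job_done())
goR(627,144.9,91)
```

```text
the job is handed in; nothing more can be done
None
the job is handed in; nothing more can be done
```

The job is handed in: the three blocks stand in a row against the rail, and the gripper is holding the knob at the length mark. It took about 18 s of the 58 s allowed.

- **Blocks:** Each was gripped, slid to its strip and pressed against the rail with roughly 6–10 N before release. A last wrist picture put all three the same distance from the rail and within about 1 mm of their strips. The overhead picture taken after the pull shows all three flush and on their strips.
- **Knob:** It was drawn out 84 mm and is held at the mark: the gripper reads 144.9 mm along the rail, and I measured the mark at 144.9 mm. The pull was steady at about 6–7 N with no slip in the grip.
- **Other items:** I touched none of the cup, punch, hammer, wrench, oil can or the orange look-alike. The oil can and the look-alike were not in that last overhead picture.

**What did not go cleanly:**
- My first measurement was about 5 mm off because the arm was still moving when the picture was taken. I found this from the next picture and corrected it before placing any block.
- In one wrist picture a shadow spoiled the automatic reading of the middle block, so I measured that one from an enlarged crop.
- The mark was hidden by the gripper at the end, so the final alignment relies on the arm's own position reading and the earlier measurement of the mark.

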